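# Air the tagged bay of the slide-drying oven

### The arm

A 7-joint arm with a two-finger parallel gripper is mounted at the origin on the work surface. World frame = base frame: x ahead of the robot, y to its left, z up, the work surface at z = 0. Lengths are in m, angles in rad, forces in N, time in s.
With the tool pointing down it reaches from about 0.4 to 0.875 m from the base axis. Payload 19.3 kg.
Tool frame: the origin (TCP) lies at the very end of the fingers, on their centre line; the grasp point (between the pads) lies 19 mm behind it; z points along the fingers, y is the line along which they close (so a half turn about z gives the same grasp; the last joint's range is limited). The gripper opens to 85 mm and grips with 20 to 120 N. Pads are 22 mm wide; open, the fingers measure 114 mm over their backs; the gripper's body (76 mm by 85 mm) begins 54 mm behind the grasp point. The pads swing forward as they close: fully open they stand 13 mm farther back than shut.
Start: joints at [-1.418, 0.521, -0.036, 1.599, 0.021, 1.021, -0.113], TCP at [0.138, 0.61, 0.231] pointing down, gripper open.
Joint ranges: [-2.91, 2.91], [-0.3, 2.13], [-1.5, 1.42], [0.17, 2.43], [-1.26, 4.41], [0.16, 1.93], [-2.52, 2.52]. Speed limits (rad/s): [1.89, 1.89, 2.39, 2.39, 3.01, 3.01, 3.01].

### API

Orientations are given as [roll, pitch, yaw] about the fixed x, y, z axes, in that order (R = Rz(yaw) Ry(pitch) Rx(roll)).
In Python, from workcell import bot gives the robot as it stands.
- The arm moves only by the tool jog_arm, never from a script. Its argument "motion" is a list of rows, each a list of 5 numbers: the shift along the tool's x, y, z scaled (see below), then the turn about the tool's z scaled (see below), then the opening, from 0 (shut) to 1 (fully open). A call has 1 to 12 rows; each row shifts and turns the commanded pose from where the row before left it, along the tool's axes as they then stand; what a row does not reach is not made up. The controller multiplies each number of a shift by 30 mm and each number of a turn by 0.08 rad. A row lasts 1/10 s, in which the tool goes at most 50 mm and 8.59 degrees, less where a joint would pass 70% of its speed; a pose out of reach is approached as far as the arm can. A call with a number of a shift or a turn outside -1 to 1 is refused whole. A call with a gripper value outside its range is refused whole. The fingers move at their own pace and stop on an object; "newtons" is the grip in N (left out, the last holds). Time passes only in rows, so rows that do not move let the fingers close. It gives the time, the measured TCP pose, the force, the opening and the grip force at its end, in the units of the state.
- bot.observe(): the state, without advancing time (a new reading comes with each control period).
- bot.grab_frame(name): name is "scene" or "top" or "wrist"; returns a dict with "pixels" (400x640x3 uint8, red, green, blue), "fovy" (degrees; the focal length in pixels is half the picture's height over the tangent of half this angle, whatever the lens; pixels are square), "cx", "cy" (the principal point, pixels), "rvec" (rotation vector, rad) and "tvec" (3), from world to camera coordinates, as OpenCV has them; the wrist camera has in their place "mount" (4x4, takes a point from camera to tool coordinates, whose origin is the TCP and whose axes are the flange's). Camera axes: x right, y down, z forward; pixel columns grow to the right and rows downward; lengths in m; the calibration is good to about 2 mm. A picture is of the moment at which its call begins: read the wrist's pose just before it. There is no depth.
- bot.job_done(): hands the job in; it is judged then, once.
The state is a dict: "clock": time; "qpos": joint angles; "qd": joint speeds; "joint_efforts": joint torques, N m; "position": TCP position; "tool_rot": TCP orientation; "force": force on the tool from outside, world axes, zero at the start; "moment": the same for the moment, N m; "grip_width": finger opening in m; "finger_force": force on a finger pad.
Only numpy, scipy, OpenCV 4.12 (cv2) and the standard library are available. Lean on these libraries where they do the work, as an engineer would, in place of code of your own. Each camera call takes 0.05 s, during which the arm holds its last target. There are 200 camera calls.

### The job

Air the bay of the slide-drying oven that has the orange tag standing behind it: raise that bay's sprung cover by its bar handle until it is clearly past its balance point, so that its spring takes over, but never let it fly wide open. Then ease it back and finish still holding it there with the gripper, at rest just below the balance point (within about ten degrees), where it would fall shut if let go. Leave the blue-tagged bay shut and do not shift the bottle, the slide box or the jar.

Things in the scene. Friction and masses are not known exactly. Their poses are not given: they have to be found in the camera images.
- oven: Cream two-bay slide-drying oven fixed to the bench, 212 mm deep (x = -120 to +92 mm from its origin), 420 wide (y), 100 high; origin on the bench under it, midway across. Its -x face is the front, towards the robot. Bays side by side, centred at own y = +105 mm (left) and -105 mm (right); behind the covers a rear deck 50 mm deep, 100 mm high.
- cover_left (a joint): Opening of the left bay's cover, rad: 0 shut and level, grows as the front edge rises, stop 1.45. Cream plate 160 mm long, 190 wide, 22 thick, dark window, 0.9 kg, hinged at its rear edge, axis along the oven's y. A lift spring balances it at 0.90 rad (52 deg): below, it sinks shut by itself; above, the spring lifts it to the stop, lightly damped. Raising it takes under 2 N at the handle.
- cover_right (a joint): Opening of the right bay's cover, rad: 0 shut and level, grows as the front edge rises, stop 1.45. Cream plate 160 mm long, 190 wide, 22 thick, dark window, 0.9 kg, hinged at its rear edge, axis along the oven's y. A lift spring balances it at 0.90 rad (52 deg): below, it sinks shut by itself; above, the spring lifts it to the stop, lightly damped. Raising it takes under 2 N at the handle.
- handle_left (a point): Middle of the left cover's round steel bar handle, moving with the cover: 14 mm thick, 120 mm long, parallel to the hinge and 210 mm from its axis, in the cover's plane (111 mm above the bench when shut). It stands 50 mm in front of the cover's front edge on a 12 mm arm at each end: fingers can straddle it from above and it can turn between them.
- handle_right (a point): Middle of the right cover's round steel bar handle, moving with the cover: 14 mm thick, 120 mm long, parallel to the hinge and 210 mm from its axis, in the cover's plane (111 mm above the bench when shut). It stands 50 mm in front of the cover's front edge on a 12 mm arm at each end: fingers can straddle it from above and it can turn between them.
- hinge_left (a point): Fixed point on the left cover's hinge axis, at the middle of its width, 111 mm above the bench; axes as the oven's. The handle moves about it on a 210 mm arc: back towards it and up as the cover opens.
- hinge_right (a point): Fixed point on the right cover's hinge axis, at the middle of its width, 111 mm above the bench; axes as the oven's. The handle moves about it on a 210 mm arc: back towards it and up as the cover opens.
- orange_tag: Orange upright tag (44 mm wide, 40 mm high, black foot 26 x 50 mm) fixed on the rear deck behind the hinge of one bay, at that bay's middle; origin at the centre of its underside. It marks the bay to be aired.
- blue_tag: The same tag in blue, behind the other bay, which is to stay shut. Origin at the centre of its underside.
- reagent: Loose amber bottle, 52 mm across, 110 mm high, standing near the oven's front left corner; origin at the centre of its underside. Leave it alone.
- slide_box: Loose green slide box with a white top, 90 x 70 x 38 mm, near the oven's front right corner; origin at the centre of its underside. Leave it alone.
- specimen_jar: Loose jar with a red cap, 48 mm across, 50 mm high, on the bench in front of the oven; origin at the centre of its underside. Leave it alone.

How it is judged:
On the way:
1. the orange-tagged bay's cover is held by the gripper, past its balance point (over 0.95 rad) (((y of orange_tag in the frame of oven above 0 m and value of joint cover_left above 0.95 rad and contact force between cover_left and the fingers above 0.2 N) or (y of orange_tag in the frame of oven below 0 m and value of joint cover_right above 0.95 rad and contact force between cover_right and the fingers above 0.2 N))), for 0.1 s.
At the end, for the whole second after the job is handed in: The orange-tagged bay's cover is at rest (under 0.05 rad/s) at 0.65 to 0.88 rad, just below its balance point of 0.90, carried by the gripper's fingers (over 0.2 N of contact); the other cover is shut (under 0.05 rad); bottle, slide box and jar stand within 20 mm of where they were (((y of orange_tag in the frame of oven above 0 m and value of joint cover_left between 0.65 and 0.88 rad and velocity of joint cover_left between -0.05 and 0.05 rad/s and contact force between cover_left and the fingers above 0.2 N and value of joint cover_right below 0.05 rad) or (y of orange_tag in the frame of oven below 0 m and value of joint cover_right between 0.65 and 0.88 rad and velocity of joint cover_right between -0.05 and 0.05 rad/s and contact force between cover_right and the fingers above 0.2 N and value of joint cover_left below 0.05 rad)) and distance of each of reagent, slide_box, specimen_jar from where it was at the start of the episode below 0.02 m and angle between each of reagent, slide_box, specimen_jar's own z axis and vertical below 0.2 rad); the arm keeps its last pose, push and grip.
It fails at once if a cover flies wide open (over 1.35 rad) (value of joint any of cover_left, cover_right above 1.35 rad).
It fails at once if the blue-tagged bay's cover is raised (over 0.1 rad) ((y of orange_tag in the frame of oven above 0 m and value of joint cover_right above 0.1 rad) or (y of orange_tag in the frame of oven below 0 m and value of joint cover_left above 0.1 rad)).
It fails at once if the bottle, slide box or jar is shifted over 20 mm or tipped over (distance of any of reagent, slide_box, specimen_jar from where it was at the start of the episode above 0.02 m or angle between any of reagent, slide_box, specimen_jar's own z axis and vertical above 0.3 rad).
It also fails if it takes over 38 s, if anything falls off the work surface, if the arm or the gripper's body presses on something with over 40 N, if the wrist force passes 120 N, or if a joint passes its speed limit or range.

## Working session

There is one attempt and no reset: what is moved stays moved. The work goes in short steps, Python scripts to look and compute and a tool call to move; the robot and the scene stay as the last step left them, time stands still between calls to the robot, and variables do not carry over. Pictures are saved under pics/ and viewed, at most 10 in all, crops included, and the job is handed in when it is done.

Besides the shell and the picture viewer there is one more tool, called after ">>>" as name([rows], argument=value, ...), one row to a line, values as JSON. jog_arm: Moves the arm, as the interface text tells. Shifts and turns lie within -1 to 1; 1 stands for 30 mm of shift or 0.08 rad of turn. Its arguments: {"type":"object","properties":{"motion":{"type":"array","items":{"type":"array","items":{"type":"number"}}},"newtons":{"type":"number"}},"required":["motion"]}

```bash
mkdir -p pics; cat > h.py <<'E'
import numpy as np, cv2
from workcell import bot
def grab(n,f):
    d=bot.grab_frame(n); cv2.imwrite('pics/'+f,cv2.cvtColor(d['pixels'],cv2.COLOR_RGB2BGR)); 
    np.save('pics/'+f+'.npy',{k:v for k,v in d.items() if k!='pixels'},allow_pickle=True); return d
def ray(c,u,v,z):
    f=200/np.tan(np.radians(c['fovy'])/2); R=cv2.Rodrigues(np.array(c['rvec'],float))[0]; t=np.array(c['tvec'],float).ravel()
    o=-R.T@t; d=R.T@np.array([(u-c['cx'])/f,(v-c['cy'])/f,1]); return o+d*(z-o[2])/d[2]
def load(f): return np.load('pics/'+f+'.npy',allow_pickle=True).item()
E
python3 - <<'E'
from h import *
s=bot.observe(); print({k:np.round(v,3) for k,v in s.items()})
grab('scene','s0.png'); grab('top','t0.png'); 
E
```

```text
{'clock': np.float64(0.0), 'qpos': array([-1.418,  0.522, -0.036,  1.6  ,  0.021,  1.021, -0.113]), 'qd': array([-0.001,  0.002,  0.002,  0.001,  0.001,  0.   ,  0.   ]), 'joint_efforts': array([ 2.0000e-03, -9.2709e+01,  1.9810e+00, -3.6993e+01,  1.8000e-02,
        8.0000e-03, -0.0000e+00]), 'position': array([0.138, 0.609, 0.231]), 'tool_rot': array([-3.14 ,  0.   ,  2.919]), 'force': array([ 0.157, -0.239, -0.001]), 'moment': array([ 0.008, -0.025,  0.019]), 'finger_force': np.float64(0.0), 'grip_width': np.float64(0.085)}
```

View pics/t0.png

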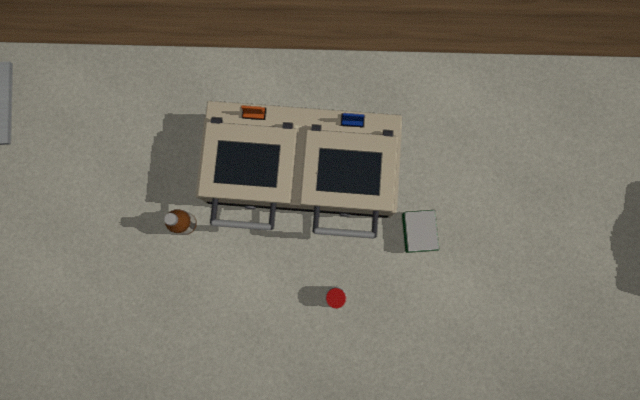

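View pics/s0.png

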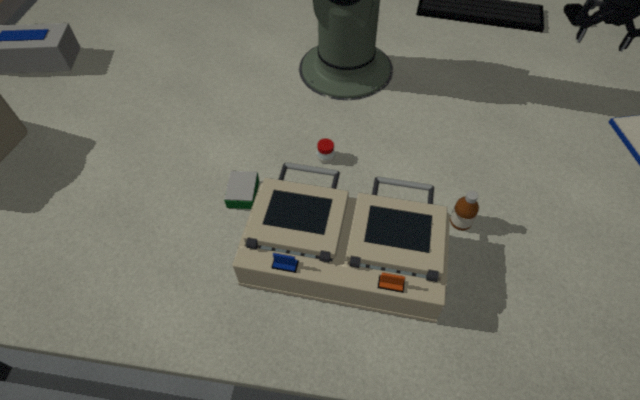

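The orange tag (254,113 in the top view) stands behind the left bay. Its handle bar runs from about (213,223) to (272,227). The bottle is at (178,221), the jar at (336,298) and the box at (420,231). I'll enlarge the handle and compute positions.

```bash
python3 - <<'E'
from h import *
i=cv2.imread('pics/t0.png'); cv2.imwrite('pics/t0c.png',cv2.resize(i[90:250,150:310],None,fx=3.7,fy=3.7,interpolation=cv2.INTER_CUBIC))
c=load('t0.png')
for n,u,v,z in [('hL',213,224,.111),('hR',272,227,.111),('rearL',208,102,.1),('rearR',401,115,.1),('bottleTop',171,219,.11),('jar',336,298,.05),('box',421,231,.038),('tag',254,113,.12),('hL2',316,232,.111),('hR2',376,236,.111)]: print(n,ray(c,u,v,z).round(3))
E
```

```text
hL [0.514 0.246 0.111]
hR [0.511 0.125 0.111]
rearL [0.776 0.275 0.1  ]
rearR [ 0.758 -0.138  0.1  ]
bottleTop [0.522 0.332 0.11 ]
jar [ 0.369 -0.01   0.05 ]
box [ 0.517 -0.192  0.038]
tag [0.747 0.172 0.12 ]
hL2 [0.503 0.035 0.111]
hR2 [ 0.499 -0.087  0.111]
```

View pics/t0c.png

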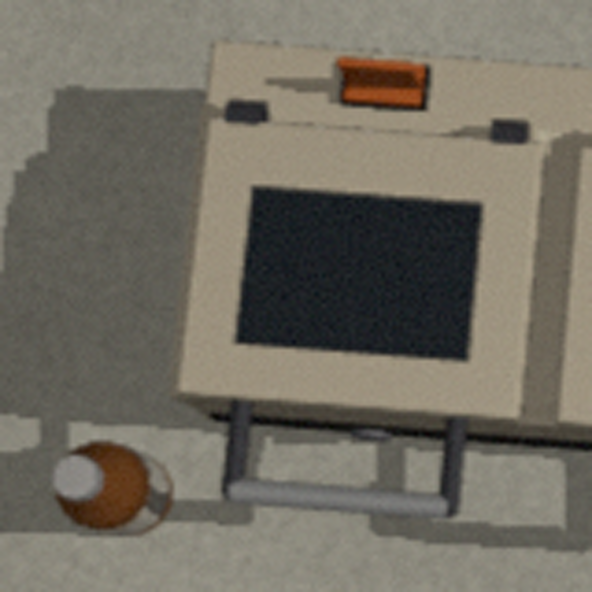

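Handle middle is at about (0.513, 0.187, 0.111). The oven's yaw is about -0.044 and the hinge is near (0.723, 0.178), which fits the rear edge. I'll translate first, then turn the tool so the fingers straddle the bar fore and aft (yaw 1.527).

>>> jog_arm([
  [-0.95,-0.69,0,0,1],
  [-0.95,-0.69,0,0,1],
  [-0.95,-0.69,0,0,1],
  [-0.95,-0.69,0,0,1],
  [-0.95,-0.69,0,0,1],
  [-0.95,-0.69,0,0,1],
  [-0.95,-0.69,0,0,1],
  [-0.95,-0.69,0,0,1],
  [-0.95,-0.69,0,0,1],
  [-0.95,-0.69,0,0,1],
  [-0.95,-0.69,0,0,1],
  [-0.95,-0.69,0,0,0.5],
])

```text
clock: 1.3
position: [0.4175, 0.2904, 0.2312]
tool_rot: [-3.141, -0.0, 2.919]
force: [0.1, 0.6, 0.0]
grip_width: 0.0734
finger_force: 0.0
```

>>> jog_arm([
  [0,0,0,1,0.45],
  [0,0,0,1,0.45],
  [0,0,0,1,0.45],
  [0,0,0,1,0.45],
  [0,0,0,1,0.45],
  [0,0,0,1,0.45],
  [0,0,0,1,0.45],
  [0,0,0,1,0.45],
  [0,0,0,1,0.45],
  [0,0,0,1,0.45],
  [0,0,0,1,0.45],
  [0,0,0,1,0.45],
])

```text
clock: 2.5
position: [0.4166, 0.2916, 0.2311]
tool_rot: [-3.141, 0.0, 1.955]
force: [-0.4, -0.7, -0.1]
grip_width: 0.0381
finger_force: 0.0
```

>>> jog_arm([
  [0,0,0,1,0.45],
  [0,0,0,1,0.45],
  [0,0,0,1,0.45],
  [0,0,0,1,0.45],
  [0,0,0,1,0.45],
  [0,0,0,0.4,0.45],
  [0,0,0,0,0.45],
  [0,0,0,0,0.45],
])

```text
clock: 3.3
position: [0.4167, 0.2917, 0.2312]
tool_rot: [-3.141, 0.0, 1.529]
force: [0.2, -0.5, 0.3]
grip_width: 0.0382
finger_force: 0.0
```

>>> jog_arm([
  [-0.84,0.84,0,0,0.45],
  [-0.84,0.84,0,0,0.45],
  [-0.84,0.84,0,0,0.45],
  [-0.84,0.84,0,0,0.45],
  [0,0,0.7,0,0.45],
  [0,0,0.7,0,0.45],
  [0,0,0,0,0.45],
])

```text
clock: 4.0
position: [0.512, 0.1859, 0.1873]
tool_rot: [-3.138, 0.002, 1.528]
force: [-0.1, 0.9, 1.0]
grip_width: 0.0385
finger_force: 0.0
```

```bash
python3 - <<'E'
from h import *
s=bot.observe(); print(s['position'],s['tool_rot'],s['qpos'].round(2) if hasattr(s['qpos'],'round') else s['qpos'])
d=grab('wrist','w1.png'); print(np.array(d['mount']).round(3),d['fovy'],d['cx'],d['cy'])
E
```

```text
[0.51195721 0.18590215 0.18727711] [-3.13835209e+00  1.84684114e-03  1.52759415e+00] [-0.73  0.48  0.38  1.87 -0.23  0.84 -0.28]
[[-0.001 -0.956 -0.294  0.074]
 [ 1.    -0.001 -0.     0.   ]
 [-0.    -0.294  0.956 -0.142]
 [ 0.     0.     0.     1.   ]] 67.46430607776666 314.3812270372201 200.95438231813904
```

View pics/w1.png

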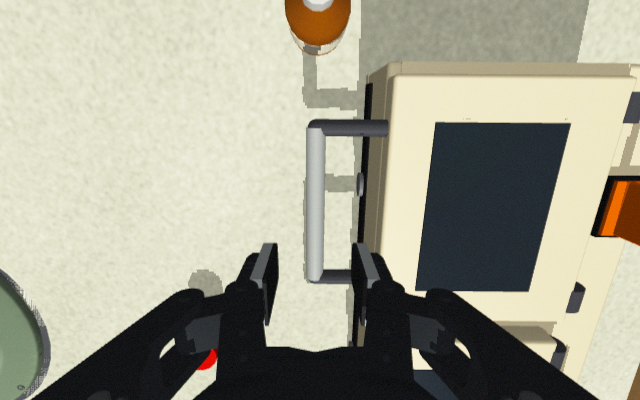

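The wrist view shows the bar as a vertical strip around column 315, running from row 125 to row 278 and centred between the fingers in the closing direction. I'll compute its middle.

```bash
python3 - <<'E'
from h import *
from scipy.spatial.transform import Rotation as Ro
c=load('w1.png'); M=np.array(c['mount']); f=200/np.tan(np.radians(c['fovy'])/2)
R=Ro.from_euler('xyz',[-3.13835,.00185,1.52759]).as_matrix(); p=np.array([.51196,.1859,.18728])
for u,v in [(316,125),(315.5,278),(388,129),(390,75)]:
    o=R@M[:3,3]+p; d=R@M[:3,:3]@np.array([(u-c['cx'])/f,(v-c['cy'])/f,1]); print((o+d*(.111-o[2])/d[2]).round(4))
E
```

```text
[0.5156 0.2491 0.111 ]
[0.51   0.1261 0.111 ]
[0.5665 0.2441 0.111 ]
[0.5669 0.2796 0.111 ]
```

Both measurements agree: middle at (0.513, 0.188). I'll descend about 96 mm and close.

>>> jog_arm([
  [0,0.03,0.8,0,0.45],
  [0,0,0.8,0,0.45],
  [0,0,0.8,0,0.45],
  [0,0,0.75,0,0.45],
  [0,0,0,0,0.45],
  [0,0,0,0,0.2],
  [0,0,0,0,0],
  [0,0,0,0,0],
  [0,0,0,0,0],
  [0,0,0,0,0],
  [0,0,0,0,0],
], newtons=25)

```text
clock: 5.15
position: [0.5123, 0.1869, 0.096]
tool_rot: [-3.139, -0.0, 1.528]
force: [-13.0, 0.9, 5.2]
grip_width: 0.0129
finger_force: 27.2
```

>>> jog_arm([
  [0,0.01,-0.35,0,0],
  [0,0.025,-0.35,0,0],
  [0,0.05,-0.35,0,0],
  [0,0.05,-0.35,0,0],
  [0,0.09,-0.34,0,0],
  [0,0.09,-0.34,0,0],
  [0,0.12,-0.33,0,0],
  [0,0.12,-0.33,0,0],
  [0,0.15,-0.315,0,0],
  [0,0.15,-0.315,0,0],
  [0,0,0,0,0],
  [0,0,0,0,0],
])

```text
clock: 6.35
position: [0.5363, 0.1857, 0.1972]
tool_rot: [-3.136, -0.0, 1.528]
force: [-25.3, 0.1, 12.6]
grip_width: 0.013
finger_force: 26.5
```

```bash
python3 - <<'E'
from h import *
grab('scene','s1.png')
s=bot.observe(); print(s['position'],s['tool_rot'],s['force'],s['moment'])
i=cv2.imread('pics/s1.png'); cv2.imwrite('pics/s1c.png',cv2.resize(i[60:340,200:500],None,fx=2,fy=2))
E
```

```text
[0.53628683 0.18572872 0.19706527] [-3.13560937e+00 -2.22519169e-04  1.52768380e+00] [-24.7648703   -0.08793285  11.71945701] [-0.0609235   5.45566371 -0.02744212]
```

View pics/s1c.png

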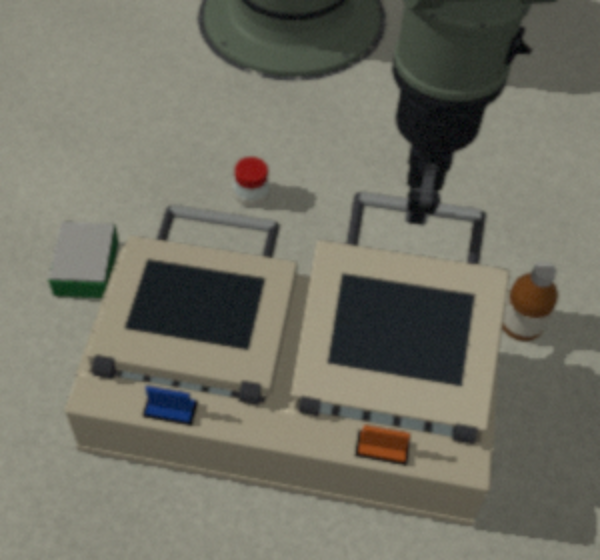

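The bar is held and the cover is rising, with the other bay untouched. There is about 28 N radially because I'm pressing towards the hinge, so I'll relax outwards a little.

>>> jog_arm([
  [0,-0.07,-0.035,0,0],
  [0,0,0,0,0],
  [0,0,0,0,0],
])

```text
clock: 6.7
position: [0.5367, 0.1857, 0.1981]
tool_rot: [-3.141, -0.001, 1.527]
force: [-8.7, 0.1, 3.5]
grip_width: 0.0129
finger_force: 25.6
```

>>> jog_arm([
  [0,0.15,-0.315,0,0],
  [0,0.18,-0.3,0,0],
  [0,0.21,-0.28,0,0],
  [0,0.21,-0.28,0,0],
  [0,0.24,-0.255,0,0],
  [0,0.24,-0.255,0,0],
  [0,0,0,0,0],
  [0,0,0,0,0],
])

```text
clock: 7.5
position: [0.5736, 0.1839, 0.2496]
tool_rot: [-3.14, -0.001, 1.527]
force: [-17.7, -0.8, 16.5]
grip_width: 0.013
finger_force: 26.4
```

>>> jog_arm([
  [0,-0.07,-0.075,0,0],
  [0,0.235,-0.23,0,0],
  [0,0.24,-0.22,0,0],
  [0,0.25,-0.205,0,0],
  [0,0.26,-0.19,0,0],
  [0,0.265,-0.18,0,0],
  [0,0,0,0,0],
  [0,0,0,0,0],
  [0,0,0,0,0],
])

```text
clock: 8.4
position: [0.6102, 0.182, 0.281]
tool_rot: [3.14, 0.0, 1.526]
force: [3.9, -1.0, -7.3]
grip_width: 0.0129
finger_force: 25.6
```

The cover is at about 1.03 rad and gripped. I'll go a touch further for margin and dwell, then ease back to about 0.77.

>>> jog_arm([
  [0,0.25,-0.12,0,0],
  [0,0,0,0,0],
  [0,0,0,0,0],
  [0,0,0,0,0],
])

```text
clock: 8.8
position: [0.6172, 0.1816, 0.285]
tool_rot: [3.141, -0.0, 1.526]
force: [-4.4, -2.1, 5.2]
grip_width: 0.0127
finger_force: 26.8
```

```bash
python3 - <<'E'
from h import *
grab('scene','s2.png')
i=cv2.imread('pics/s2.png'); cv2.imwrite('pics/s2c.png',cv2.resize(i[60:340,200:500],None,fx=2,fy=2))
E
```

```text
(no output)
```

View pics/s2c.png

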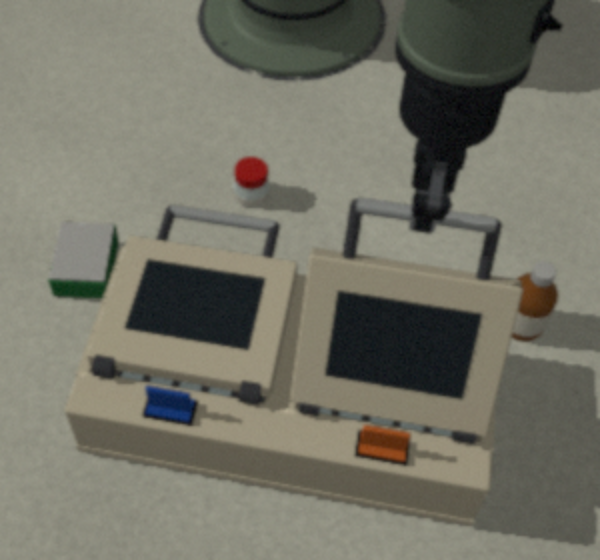

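The cover is well up, with bar ends at crop (355,205) and (497,224), and everything else is undisturbed. I'll fit the angle from the bar ends.

```bash
python3 - <<'E'
from h import *
c=load('s2.png'); f=200/np.tan(np.radians(c['fovy'])/2); K=np.array([[f,0,c['cx']],[0,f,c['cy']],[0,0,1]])
ex=np.array([.999,-.044,0]); ey=np.array([.044,.999,0]); H=np.array([.7228,.178,.111])
for t in (0.95,1.0,1.05,1.1,1.15):
    m=H-.21*np.cos(t)*ex+[0,0,.21*np.sin(t)]
    p=cv2.projectPoints(np.array([m-.06*ey,m+.06*ey]),np.array(c['rvec'],float),np.array(c['tvec'],float),K,None)[0][:,0]
    print(t,((p-[200,60])*2).round(0).tolist())
E
```

```text
0.95 [[355.0, 199.0], [490.0, 219.0]]
1.0 [[354.0, 202.0], [491.0, 222.0]]
1.05 [[354.0, 206.0], [492.0, 226.0]]
1.1 [[353.0, 210.0], [492.0, 231.0]]
1.15 [[352.0, 215.0], [493.0, 236.0]]
```

The picture gives about 1.04 rad, which agrees with the arm's pose. Now easing back to about 0.77.

>>> jog_arm([
  [0,-0.25,0.15,0,0],
  [0,-0.25,0.16,0,0],
  [0,-0.24,0.17,0,0],
  [0,-0.235,0.18,0,0],
  [0,-0.225,0.19,0,0],
  [0,-0.22,0.2,0,0],
  [0,-0.21,0.205,0,0],
  [0,0,0,0,0],
  [0,0,0,0,0],
  [0,0,0,0,0],
  [0,0,0,0,0],
])

```text
clock: 9.95
position: [0.5683, 0.1842, 0.2466]
tool_rot: [-3.141, -0.0, 1.527]
force: [-2.9, -0.3, 3.1]
grip_width: 0.0132
finger_force: 26.1
```

>>> jog_arm([
  [0,0,0,0,0],
  [0,0,0,0,0],
  [0,0,0,0,0],
  [0,0,0,0,0],
  [0,0,0,0,0],
])

```text
clock: 10.45
position: [0.5682, 0.1842, 0.2465]
tool_rot: [-3.141, -0.0, 1.527]
force: [-4.3, 0.8, 3.9]
grip_width: 0.013
finger_force: 26.3
```

```bash
python3 - <<'E'
from h import *
grab('scene','s3.png'); s=bot.observe(); print(s['position'],np.abs(s['qd']).max())
i=cv2.imread('pics/s3.png'); cv2.imwrite('pics/s3c.png',cv2.resize(i[60:340,200:500],None,fx=2,fy=2))
c=load('s3.png'); f=200/np.tan(np.radians(c['fovy'])/2); K=np.array([[f,0,c['cx']],[0,f,c['cy']],[0,0,1]])
ex=np.array([.999,-.044,0]); ey=np.array([.044,.999,0]); H=np.array([.7228,.178,.111])
for t in (.65,.7,.75,.8,.85,.9):
    m=H-.21*np.cos(t)*ex+[0,0,.21*np.sin(t)]
    p=cv2.projectPoints(np.array([m-.06*ey,m+.06*ey]),np.array(c['rvec'],float),np.array(c['tvec'],float),K,None)[0][:,0]
    print(t,((p-[200,60])*2).round(0).tolist())
E
```

```text
[0.56823538 0.18424352 0.24647558] 0.001573921469901668
0.65 [[357.0, 193.0], [482.0, 212.0]]
0.7 [[357.0, 193.0], [483.0, 211.0]]
0.75 [[357.0, 193.0], [485.0, 212.0]]
0.8 [[356.0, 194.0], [486.0, 212.0]]
0.85 [[356.0, 195.0], [487.0, 214.0]]
0.9 [[356.0, 197.0], [489.0, 216.0]]
```

View pics/s3c.png

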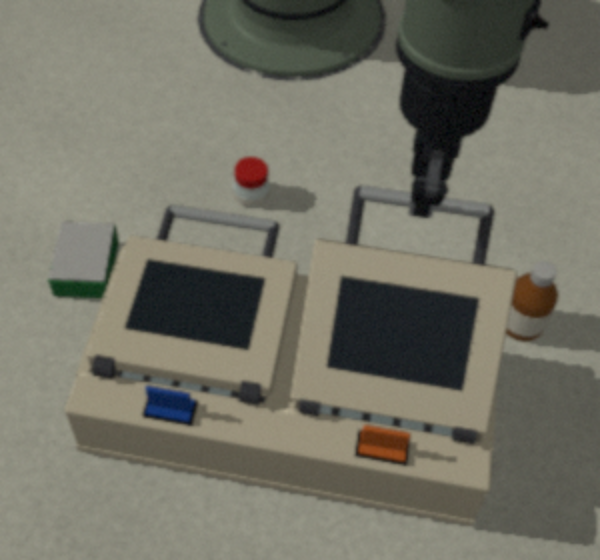

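The bar ends are at crop (358,192) and (491,210), consistent with about 0.77 rad. The cover is at rest and gripped, and the other cover and loose objects look unchanged.

```bash
python3 -c "
from workcell import bot
print(bot.job_done())"
```

```text
the job is handed in; nothing more can be done
None
```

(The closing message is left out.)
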